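# Drive a stuck stopper out of a column sleeve

## Task

A rubber stopper is stuck inside the upright steel sleeve on the stand. Take the longer of the two push rods from the holder, put its shaft down the sleeve from above and push until the stopper drops out underneath into the steel dish. Leave the rod standing in the sleeve, pushed fully home with its collar resting on the sleeve's rim, and let go of it.

Things in the scene. Friction and masses are not known exactly. Their poses are not given: they have to be found in the camera images.
- rod_grip (a point): the longer push rod: centre of its black grip (24 mm dia, 50 mm tall). Below: steel collar 50 mm dia, underside 31 mm under this point; shaft 20 mm dia, 68 mm long, foot 99 mm under this point. 0.1 kg, z up. Stands loose in a 20 mm deep well of a white block 60x150x30 mm. In the other well, 90 mm away, a like rod, too short: 34 mm shaft, grip 34 mm lower
- sleeve_mouth (a point): upright steel sleeve, fixed to the stand: centre of its upper rim, 130 mm above the worktop. Bore 30 mm, flared over the top 16 mm to 42 mm at the rim (50 mm outside); 60 mm long, open below. z up; +x to the stand's post (74 mm away, lower than the rim). Base plate 170x150x8 mm
- stopper_center (a point): the rubber stopper: its centre. 26 mm dia, 26 mm tall, 14 g. Starts upright in the bore, its top 23 mm below the rim, held from below by three small spring fingers that swing down and give way at some 3 to 8 N; once past them it falls out
- dish: round stainless dish, 99 mm across the rim, 29 mm tall, that stands loose on the base plate under the sleeve; origin at the centre of its underside, z up

How it is judged:
On the way:
1. the long rod's shaft is in the sleeve, above the stopper that is still inside (horizontal distance between rod_grip and sleeve_mouth below 0.018 m and z of rod_grip in the frame of sleeve_mouth below 0.093 m and z of stopper_center in the frame of sleeve_mouth above -0.06 m and horizontal distance between stopper_center and sleeve_mouth below 0.006 m), for 0.05 s.
At the end, for the whole second after the job is handed in: the stopper lies in the level dish (centre within 42 mm of its axis, under 32 mm above its underside), and the long rod stands released in the sleeve: upright within 10 degrees, grip within 12 mm of the sleeve's axis, collar within 5 mm of the rim (horizontal distance between stopper_center and dish below 0.042 m and z of stopper_center in the frame of dish below 0.032 m and angle between each of dish, rod_grip's own z axis and vertical below 0.17 rad and horizontal distance between rod_grip and sleeve_mouth below 0.012 m and z of rod_grip in the frame of sleeve_mouth below 0.036 m); the robot touches nothing.
It also fails if it takes over 38 s, if anything falls off the work surface, if the arm or the gripper's body presses on something with over 40 N, if the wrist force passes 120 N, or if a joint passes its speed limit or range.

## Robot

A 6-joint arm with a two-finger parallel gripper is mounted at the origin on a cart in front of the work surface, level with it; the furniture and walls round the work are solid. World frame = base frame: x ahead of the robot, y to its left, z up, the work surface at z = 0. Lengths are in m, angles in rad, forces in N, time in s.
With the tool pointing down it reaches from about 0.2 to 0.875 m from the base axis. Payload 3.4 kg.
Tool frame: the origin (TCP) lies between the finger pads; the fingertips stand 14 mm ahead of it and the grasp point (between the pads) lies 5 mm behind it; z points along the fingers, y is the line along which they close (so a half turn about z gives the same grasp; the last joint's range is limited). The gripper opens to 94 mm and grips with 3 to 60 N. Pads are 16 mm wide; open, the fingers measure 119 mm over their backs; the gripper's body (75 mm by 177 mm) begins 78 mm behind the grasp point.
Start: joints at [1.041, 0.276, 1.505, -0, 1.361, -0.121], TCP at [0.229, 0.528, 0.219] pointing down, gripper open.
Joint ranges: [-2.89, 2.89], [-0.75, 2.08], [0.22, 2.7], [-1.18, 4.32], [0.11, 2.71], [-2.7, 2.7]. Speed limits (rad/s): [2.57, 2.57, 3.14, 3.14, 3.14, 3.14].

## Interface

Orientations are given as a unit quaternion [x, y, z, w].
In Python, from bench import move_ptp, movel, goto_joints, gripper_to, pause, solve_ik, sense, get_image, Unreachable, close_job, silhouettes, place_of gives the robot as it stands. Calls block until the motion is done:
- move_ptp(position, orientation): joint-space move of the TCP to a pose.
- movel(position, rotation=None, feed=0.15, threshold=None): straight line of the TCP; rotation=None keeps the orientation; feed is the mean speed in m/s. With threshold (N) it stops when the force on the tool has changed by that much, and returns True; else False.
- goto_joints(angles): joint-space move.
- gripper_to(opening, grasp_force=None): finger opening in m; grasp_force is the grip in N (None keeps the last); returns when the fingers have stopped.
- pause(seconds).
- solve_ik(position, orientation): joint angles nearest the present ones, or None.
- sense(): the state.
- get_image(name): name is "side" or "top" or "wrist"; returns a dict with "pixels" (400x640x3 uint8, red, green, blue), "camera_matrix" (3x3 intrinsics, pixels), "R" (3x3) and "t" (3): a world point X has camera coordinates R X + t. Camera axes: x right, y down, z forward; pixel columns grow to the right and rows downward; lengths in m; the calibration is good to about 2 mm. A picture is of the moment at which its call begins. There is no depth.
A pose or a line that the arm cannot do raises Unreachable and nothing moves.
- close_job(): hands the job in; it is judged then, once.
Trained networks look in the newest picture that a camera, given by its name, has taken for a name from the list of things; names that differ only in an ending like _2 or _b are one class to them, and where a whole thing is asked for, a point or a joint stands for the part that bears it (a point fixed in the world has none). Each returns a list of dicts, best first, with "score" (0 to 1); they miss things now and then, are a little off and sometimes report something else, mostly with a low value. They report only what shows in the picture. A call takes as long as a camera call.
- silhouettes(label, camera): "pixels" (400x640 bool, what is visible of it).
- place_of(label, camera): "location" ([x, y, z] in m, in the coordinates of the camera as it stood for that picture, good to about 4 mm: a listed point, or the origin of a listed thing).
The state is a dict: "t": time; "q": joint angles; "qvel": joint speeds; "effort": joint torques, N m; "tool_pos": TCP position; "tcp_rot": TCP orientation; "wrist_force": force on the tool from outside, world axes, zero at the start; "wrist_torque": the same for the moment, N m; "width": finger opening in m; "grip_force": force on a finger pad.
Only numpy, scipy, OpenCV 4.12 (cv2) and the standard library are available. Lean on these libraries where they do the work, as an engineer would, in place of code of your own. Each camera call takes 0.05 s, during which the arm holds its last target. There are 200 camera calls.

## Working session

There is one attempt and no reset: what is moved stays moved. The work goes in short steps, each a Python script; the robot and the scene stay as the last script left them, time stands still between calls to the robot, and variables do not carry over. Pictures are saved under pics/ and viewed, at most 10 in all, crops included, and the job is handed in when it is done.

```bash
mkdir -p pics; ls
cat > h.py <<'E'
from bench import *
import numpy as np, cv2
def save(im,name): cv2.imwrite('pics/'+name,im['pixels'][:,:,::-1])
def world(im,p): return im['R'].T@(np.array(p)-im['t'])
def proj(im,X):
    c=im['R']@np.array(X)+im['t']; u=im['camera_matrix']@c; return u[:2]/u[2]
E
python3 - <<'E'
from h import *
np.set_printoptions(precision=4,suppress=True)
ims=[]
for c in ['side','top']:
    im=get_image(c); ims.append(im['pixels'])
    print(c,'cam at',-im['R'].T@im['t'])
    for l in ['rod_grip','sleeve_mouth','stopper_center','dish']:
        for d in place_of(l,c)[:3]: 
            X=world(im,d['location']);print(l,round(d['score'],2),X,proj(im,X))
cv2.imwrite('pics/a.png',cv2.resize(np.vstack(ims),(640,800))[:, :, ::-1]) if 0 else None
cv2.imwrite('pics/side.png',ims[0][:,:,::-1]);cv2.imwrite('pics/top.png',ims[1][:,:,::-1])
print(sense())
E
```

```text
pics
side cam at [0.3775 0.6713 0.5912]
rod_grip 0.8 [ 0.4801 -0.1963  0.1095] [347.2925 179.7635]
rod_grip 0.66 [0.5152 0.2192 0.0073] [294.0392 324.6801]
rod_grip 0.63 [0.5157 0.2181 0.1297] [292.5721 278.3556]
sleeve_mouth 0.96 [0.5157 0.2162 0.13  ] [292.8466 277.4791]
stopper_center 0.42 [0.5128 0.2135 0.0955] [295.1724 290.5204]
dish 0.91 [0.5141 0.2243 0.0082] [293.8345 326.5567]
top cam at [0.4334 0.0029 1.0122]
rod_grip 0.63 [ 0.4816 -0.1939  0.1114] [415.4467 225.2439]
sleeve_mouth 0.95 [0.5167 0.2137 0.1285] [216.6584 207.2486]
stopper_center 0.5 [0.5177 0.2123 0.0974] [220.8091 208.1986]
dish 0.82 [0.5166 0.2159 0.0097] [227.8595 212.1665]
{'t': 0.5, 'q': array([ 1.041 ,  0.276 ,  1.5049, -0.    ,  1.3607, -0.121 ]), 'qvel': array([-0.0004, -0.0004, -0.0016, -0.0011, -0.0005,  0.0001]), 'effort': array([ -0.0014, -40.4089, -23.7292,   0.07  ,   0.0259,  -0.    ]), 'tool_pos': array([0.2286, 0.5276, 0.2195]), 'tcp_rot': array([0.203 , 0.9792, 0.    , 0.    ]), 'wrist_force': array([ 0.3362, -0.1612, -0.6401]), 'wrist_torque': array([-0.0117, -0.0313,  0.0017]), 'grip_force': 0.0, 'width': 0.09384330859570843}
```

View pics/side.png

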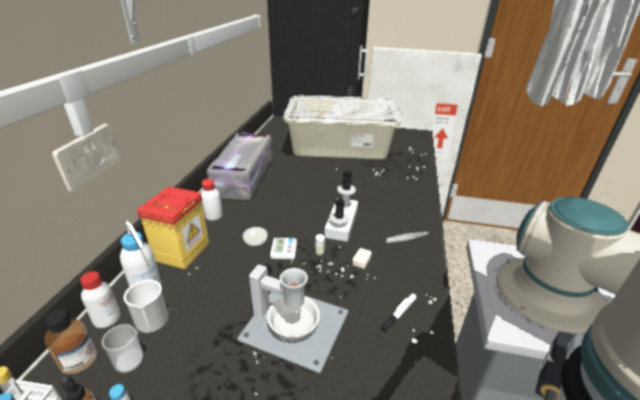

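View pics/top.png

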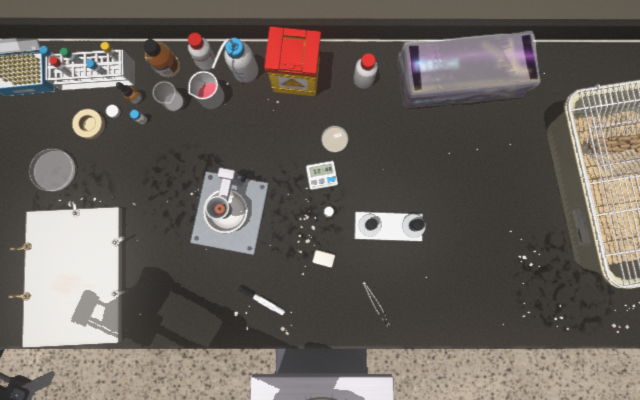

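The side view shows the long rod at (347,180), standing farther away than the short one. The top view puts it at (413,225), with the sleeve and the red stopper at (217,207). I'll take close looks at the sleeve and then the rod with the wrist camera.

Run:
```python
from h import *
np.set_printoptions(precision=4,suppress=True)
s=2**-.5
for q in ([s,s,0,0],[s,-s,0,0]):
    for p in ([.517,.215,.3],[.481,-.195,.28],[.481,-.195,.11]): print(q,solve_ik(p,q))
Q=[s,s,0,0]
for n,p,ls in (('ws',[.47,.215,.33],['sleeve_mouth','stopper_center','dish']),('wr',[.44,-.195,.30],['rod_grip'])):
    move_ptp(p,Q); im=get_image('wrist'); save(im,n+'.png')
    print('cam at',-im['R'].T@im['t'], im['R'][2])
    for l in ls:
        for d in place_of(l,'wrist')[:2]: 
            X=world(im,d['location']);print(l,round(d['score'],2),X,proj(im,X))
print(sense()['t'])
```

```text
[0.7071067811865476, 0.7071067811865476, 0, 0] [ 0.2698  0.2191  1.3867 -0.      1.5358  0.2698]
[0.7071067811865476, 0.7071067811865476, 0, 0] [-0.5193  0.1617  1.5087 -0.      1.4712 -0.5193]
[0.7071067811865476, 0.7071067811865476, 0, 0] [-0.5193  0.2804  1.7924 -0.      1.0688 -0.5193]
[0.7071067811865476, -0.7071067811865476, 0, 0] None
[0.7071067811865476, -0.7071067811865476, 0, 0] [-0.5193  0.1617  1.5087 -0.      1.4712  2.6223]
[0.7071067811865476, -0.7071067811865476, 0, 0] [-0.5193  0.2804  1.7924 -0.      1.0688  2.6223]
cam at [0.4693 0.2846 0.4947] [-0.0006 -0.2373 -0.9714]
sleeve_mouth 0.72 [0.5203 0.2152 0.1345] [363.5144 177.5347]
stopper_center 0.81 [0.5193 0.2142 0.0898] [358.0206 171.7073]
dish 0.57 [0.5191 0.2158 0.0071] [351.6263 161.5679]
dish 0.28 [0.5198 0.2139 0.1321] [362.7616 178.2486]
cam at [ 0.44   -0.1254  0.4651] [ 0.0006 -0.2373 -0.9714]
rod_grip 0.67 [ 0.4805 -0.1989  0.1089] [354.2825 181.6794]
3.8417
```

```bash
python3 -c "
import cv2,numpy as np
a,b=cv2.imread('pics/ws.png'),cv2.imread('pics/wr.png')
cv2.imwrite('pics/w2.png',np.hstack([a[50:350,180:530],b[50:350,180:530]]))"
```

```text
(no output)
```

View pics/w2.png

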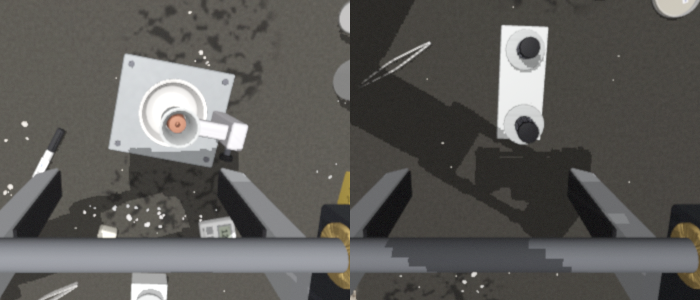

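The left crop shows the sleeve at (177,125) with the red stopper inside and the dish underneath. In the right crop the long rod is the lower of the two, at (525,130). Next I grasp it and lift.

```bash
python3 - <<'E'
from h import *
np.set_printoptions(precision=4,suppress=True)
s=2**-.5; Q=[s,s,0,0]
move_ptp([.4808,-.197,.20],Q)
print(movel([.4808,-.197,.107],feed=.1,threshold=8))
gripper_to(.015,40); st=sense(); print(st['width'],st['grip_force'],st['tool_pos'])
movel([.4808,-.197,.27],feed=.15)
st=sense(); print(st['width'],st['grip_force'],st['tool_pos'],st['wrist_force'],st['t'])
move_ptp([.518,.19,.275],Q)
tcp=sense()['tool_pos']
for c in ['side','top','wrist']:
    im=get_image(c); save(im,'c_'+c+'.png')
    for l in ['rod_grip','sleeve_mouth']:
        for d in place_of(l,c)[:2]: 
            X=world(im,d['location']);print(c,l,round(d['score'],2),X,X-tcp,proj(im,X))
print(tcp,sense()['t'],sense()['width'])
E
python3 -c "
import cv2,numpy as np
a,b,c=[cv2.imread('pics/c_%s.png'%n) for n in('side','top','wrist')]
d=np.hstack([cv2.resize(a[150:350,200:400],(300,300)),cv2.resize(b[110:310,130:330],(300,300))])
cv2.imwrite('pics/c3.png',np.vstack([d,c[100:400,20:620]]))"
```

```text
False
0.02347915460213251 39.999276995658875 [ 0.4808 -0.197   0.107 ]
0.0234348124039442 39.99884784221649 [ 0.4803 -0.1967  0.269 ] [ 0.0621  0.0281 -0.7766] 7.75
side rod_grip 0.93 [0.5119 0.1941 0.2754] [-0.0064  0.0051  0.0005] [297.0027 201.8674]
side sleeve_mouth 0.8 [0.5143 0.2162 0.1293] [-0.004   0.0272 -0.1456] [293.6458 277.9102]
top rod_grip 0.71 [0.5187 0.1929 0.2801] [0.0005 0.0039 0.0053] [207.8544 197.6568]
top sleeve_mouth 0.59 [0.5167 0.2142 0.1316] [-0.0016  0.0252 -0.1432] [216.0449 207.1351]
wrist rod_grip 0.82 [0.5201 0.1905 0.2777] [0.0019 0.0015 0.0029] [323.2167 242.4356]
wrist sleeve_mouth 0.62 [0.521  0.2129 0.1331] [ 0.0027  0.0239 -0.1418] [322.2824 163.3808]
[0.5182 0.189  0.2748] 9.65 0.023175787044566947
```

View pics/c3.png

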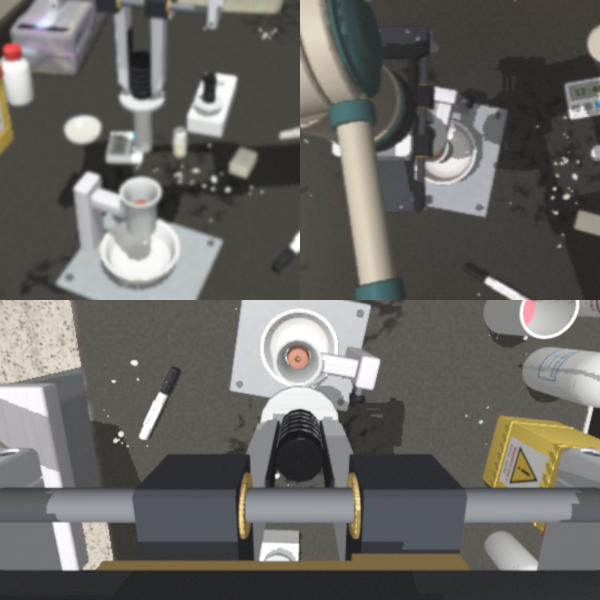

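The rod is held upright and the sleeve below it is clear. Comparing the two within each camera view, the rod needs to go about +22 mm in y. Now I insert and push with force guards.

```bash
cat > go.py <<'E'
from h import *
np.set_printoptions(precision=3,suppress=True)
def r(m): 
    st=sense(); print(m,st['tool_pos'],st['wrist_force'],st['wrist_torque'],st['width'],st['t'])
E
python3 - <<'E'
from go import *
movel([.518,.2115,.26],feed=.1); r('above')
for z,f,th in ((.208,.05,12),(.165,.04,15),(.150,.02,12)):
    hit=movel([.518,.2115,z],feed=f,threshold=th); r((z,hit))
    if hit: break
im=get_image('side'); save(im,'d.png')
cv2.imwrite('pics/d2.png',cv2.resize(im['pixels'][200:350,200:400,::-1],(800,600)))
E
```

```text
above [0.518 0.212 0.259] [-0.406  0.559 -0.884] [-0.062  0.034 -0.033] 0.023276878937556426 10.0583
(0.208, False) [0.518 0.212 0.208] [-0.022  0.468 -0.506] [-0.049  0.059 -0.022] 0.023672511536361036 11.25
(0.165, False) [0.517 0.212 0.165] [-1.725  0.592 -1.662] [ 0.175  0.564 -0.065] 0.023237848059660494 12.475
(0.15, True) [0.519 0.211 0.159] [ 0.015 -0.071  4.412] [-0.076  0.139  0.082] 0.02364572898768001 12.9333
```

View pics/d2.png

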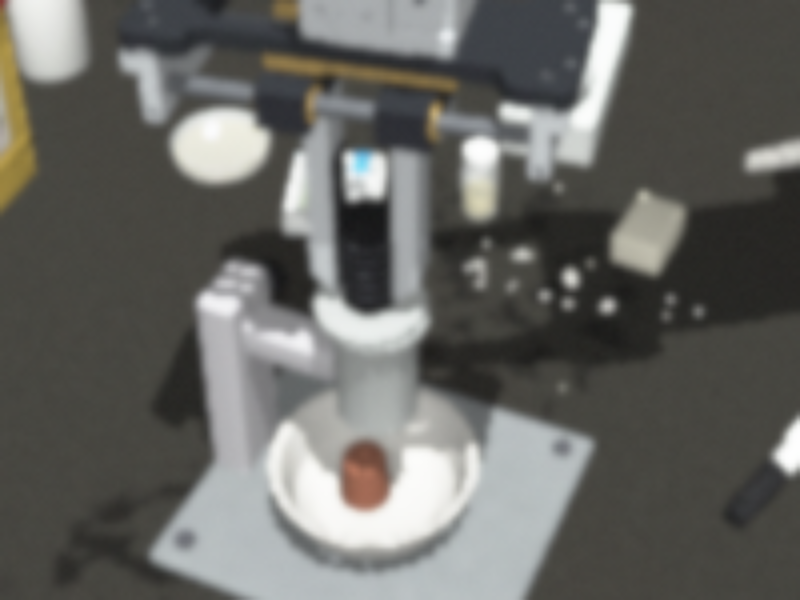

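The red stopper stands in the dish at (365,475), and the collar sits on the rim at z 0.159, as expected. I release, retreat and check.

Run:
```python
from go import *
gripper_to(.07); pause(.2); r('open')
p=sense()['tool_pos']
movel([p[0],p[1],.28],feed=.12); move_ptp([.40,.0,.35],[2**-.5,2**-.5,0,0]); pause(.5); r('up')
im=get_image('side')
cv2.imwrite('pics/e2.png',cv2.resize(im['pixels'][200:350,200:400,::-1],(800,600)))
for l in ['rod_grip','stopper_center','dish','sleeve_mouth']:
    for d in place_of(l,'side')[:2]: print(l,round(d['score'],2),world(im,d['location']))
```

```text
open [0.516 0.211 0.158] [-0.1    1.228  0.153] [-0.04   0.013  0.006] 0.0699771655252003 14.0417
up [0.4  0.   0.35] [ 0.229 -0.365 -0.747] [-0.105  0.049  0.049] 0.07027629527882259 16.7
rod_grip 0.95 [0.515 0.215 0.161]
stopper_center 0.52 [0.517 0.216 0.024]
dish 0.66 [0.515 0.221 0.01 ]
sleeve_mouth 0.88 [0.515 0.216 0.128]
```

View pics/e2.png

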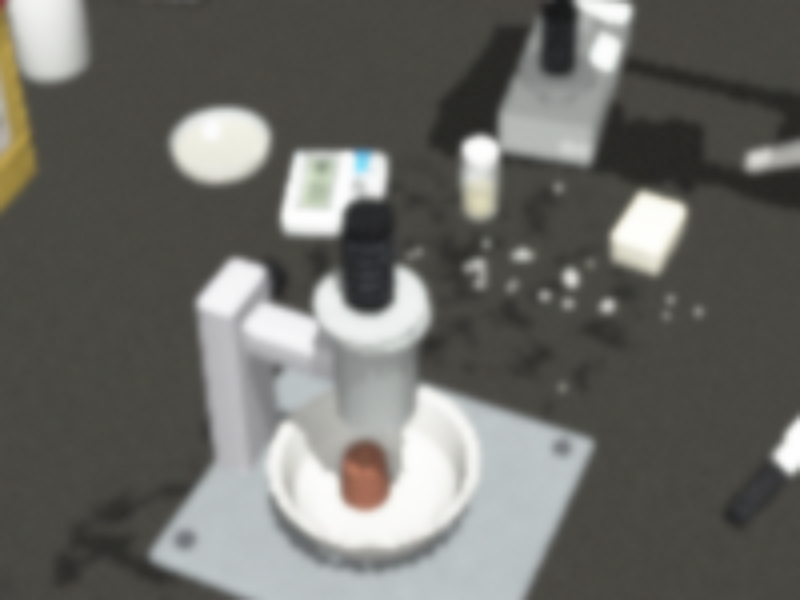

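The rod stands upright with its collar on the rim at (370,310), the stopper is in the dish at (365,475), and the arm is clear. I'm handing the job in.

```bash
python3 -c "
from bench import *
print(close_job())"
```

```text
the job is handed in; nothing more can be done
None
```

The job is handed in at about 17 s on the robot's clock: the stopper is in the dish, and the long rod stands released in the sleeve with its collar on the rim; the hand-in call returned no verdict.

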